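# Crank the breakfast roll dispenser once round

## Robot

A 6-joint arm with a two-finger parallel gripper is mounted at the origin on the work surface. World frame = base frame: x ahead of the robot, y to its left, z up, the work surface at z = 0. Lengths are in m, angles in rad, forces in N, time in s.
With the tool pointing down it reaches from about 0.375 to 0.9 m from the base axis. Payload 3.1 kg.
Tool frame: the origin (TCP) lies at the very end of the fingers, on their centre line; the grasp point (between the pads) lies 19 mm behind it; z points along the fingers, y is the line along which they close (so a half turn about z gives the same grasp; the last joint's range is limited). The gripper opens to 85 mm and grips with 20 to 120 N. Pads are 22 mm wide; open, the fingers measure 114 mm over their backs; the gripper's body (76 mm by 85 mm) begins 54 mm behind the grasp point. The pads swing forward as they close: fully open they stand 13 mm farther back than shut.
Start: joints at [-1.282, 0.527, 1.433, -0, 1.181, -0.178], TCP at [0.282, -0.558, 0.231] pointing down, gripper open.
Joint ranges: [-3.08, 3.08], [-0.75, 2.2], [0.22, 2.44], [-1.43, 4.57], [0, 2.65], [-2.85, 2.85]. Speed limits (rad/s): [2.79, 2.79, 3.14, 3.14, 3.14, 3.14].

## Interface

Orientations are given as a unit quaternion [x, y, z, w].
In Python, from station import manip, vision gives the robot as it stands.
- The arm moves only by the tool drive_tool, never from a script. Its argument "deltas" is a list that holds one entry, the list of rows, each a list of 4 numbers: the shift along the tool's x, y, z in mm, then the turn about the tool's z in rad. A call has 1 to 5 rows; each row is the pose to reach, as a shift and turn from the pose commanded when the call began, along the tool's axes at that moment; what a row does not reach only later rows make up. A row lasts 1/12 s, in which the tool goes at most 41.7 mm and 7.16 degrees, less where a joint would pass 70% of its speed; a pose out of reach is approached as far as the arm can. A call with a gripper value outside its range is refused whole. "jaw" is the finger opening in mm, from 0 to 85.4, set as the call begins (left out, the last holds). The fingers move at their own pace and stop on an object; "force" is the grip in N (left out, the last holds). Time passes only in rows, so rows that repeat a pose let the fingers close. It gives the time, the measured TCP pose, the force, the opening and the grip force at its end, in the units of the state.
- manip.sense(): the state, without advancing time (a new reading comes with each control period).
- vision.snapshot(name): name is "scene" or "top" or "wrist"; returns the picture (384x512x3 uint8, red, green, blue); there is no depth.
- vision.camera_model(name): a dict with "camera_matrix" (3x3 intrinsics, pixels), "D" ([k1, k2, p1, p2, k3] as OpenCV has them; the pictures are not rectified), "rvec" (rotation vector, rad) and "tvec" (3), from world to camera coordinates, as OpenCV has them. Camera axes: x right, y down, z forward; pixel columns grow to the right and rows downward; lengths in m; the calibration is good to about 2 mm. A picture is of the moment at which its call begins: read the wrist's pose just before it. camera_model takes no time and is no camera call; for the wrist camera it gives the pose at the moment of the call.
- manip.sign_off(): hands the job in; it is judged then, once.
The state is a dict: "t": time; "q": joint angles; "qd": joint speeds; "tau": joint torques, N m; "tcp_pos": TCP position; "tool_rot": TCP orientation; "force": force on the tool from outside, world axes, zero at the start; "ft_torque": the same for the moment, N m; "finger_gap": opening from 0.0 (shut) to 1.0 (fully open); "gripper_force": force on a finger pad.
Only numpy, scipy, OpenCV 4.12 (cv2) and the standard library are available. Lean on these libraries where they do the work, as an engineer would, in place of code of your own. Each camera call takes 0.05 s, during which the arm holds its last target. There are 200 camera calls.

## Task

Serve the three rolls: wind the dispenser's crank clockwise (seen from above) through one full turn, so that all the rolls drop out into the bowl below, and leave the crank standing where it started. Do not shift the bowl, the jam jar, the mug or the card stand.

Things in the scene. Friction and masses are not known exactly. Their poses are not given: they have to be found in the camera images.
- dispenser: Roll dispenser, fixed to the counter: clear open-topped round drum, 250 mm across, wall 50 mm high, floor tilted 35 degrees to face the robot, on a steel column. Origin on the counter; x points away from the robot, z up. The drum's and crank's common axis passes through (0, 0, 180 mm) and points along (-0.574, 0, 0.819): up and towards the robot. Rolls drop out at its lowest side.
- lamp_bar (a point): Centre of the dark lamp bar above the dispenser: 40 x 360 x 30 mm, front edge 5 mm beyond the dispenser's origin in its x, underside 420 mm above the counter, on two 14 mm posts at dispenser x = 30, y = +-170 mm. It overhangs the far part of the knob's path: a vertical tool hits it there, one tilted along the crank's axis passes in front of it.
- crank (a joint): Angle (rad) of the crank, which turns the drum's four-vaned rotor. Grows clockwise seen from above; at 0 the arm points down the slope to the robot (dispenser -x). Starts within 0.1 of 0; full turn 6.283. Stops at -0.6 and 7.6. Friction about 0.12 N m; stays where left. Three of the four pockets hold a roll each, which drops as its pocket passes the 92 x 84 mm outlet.
- knob_grip (a point): Grip point on the centre line of the crank's dark wooden knob, 22 mm below its free end. Knob: cylinder 28 mm diameter, 60 mm long, parallel to the crank's axis; it spins freely on its pin, so the tool need not turn with it. The point goes round a circle of radius 75 mm, centred 125 mm up the axis from dispenser point (0, 0, 180 mm). Its z axis is the crank's axis.
- hub_top (a point): Centre of the crank's hub, on its axis, at the top face of the flat 24 mm wide, 105 mm long steel arm (85 mm up the axis from the dispenser's point (0, 0, 180 mm)). z axis along the crank's axis.
- bowl: Loose white bowl, 172 mm across the rim, 66 mm high, wall 5 mm, 0.5 kg, standing under the outlet. Origin at the centre of its underside.
- roll_a: Round bread roll, 48 mm ball, about 30 g, smooth crust, loose in the drum at the start. Origin at its centre.
- roll_b: Round bread roll, 48 mm ball, about 30 g, smooth crust, loose in the drum at the start. Origin at its centre.
- roll_c: Round bread roll, 48 mm ball, about 30 g, smooth crust, loose in the drum at the start. Origin at its centre.
- jam_jar: Bystander: glass jam jar with steel cap, 72 mm across, 90 mm high; origin at the centre of its underside.
- mug: Bystander: white mug, 82 mm across, 92 mm high, handle at its +y; origin at the centre of its underside.
- card_stand: Bystander: clear stand with a blank card, 50 x 100 mm foot, 75 mm high; origin at the centre of its underside.
There are look-alikes about, which are no part of the job. What is shaped like the roll_b but grey is not meant.

How it is judged:
At the end, for the whole second after the job is handed in: All three rolls lie in the bowl (centres within 75 mm of its axis and less than 75 mm above its underside), and the crank has gone round clockwise once and rests with its knob within 30 mm of where it started (horizontal distance between each of roll_a, roll_b, roll_c and bowl below 0.075 m and z of each of roll_a, roll_b, roll_c in the frame of bowl below 0.075 m and value of joint crank above 5.4 rad and distance of knob_grip from where it was at the start of the episode below 0.03 m and velocity of joint crank between -0.1 and 0.1 rad/s); the robot touches nothing.
It fails at once if the bowl is shifted more than 40 mm (distance of bowl from where it was at the start of the episode above 0.04 m).
It fails at once if the jam jar is shifted more than 30 mm (distance of jam_jar from where it was at the start of the episode above 0.03 m).
It fails at once if the mug is shifted more than 30 mm (distance of mug from where it was at the start of the episode above 0.03 m).
It fails at once if the card stand is shifted more than 30 mm (distance of card_stand from where it was at the start of the episode above 0.03 m).
It also fails if it takes over 64 s, if anything falls off the work surface, if the arm or the gripper's body presses on something with over 40 N, if the wrist force passes 120 N, or if a joint passes its speed limit or range.

## Working session

There is one attempt and no reset: what is moved stays moved. The work goes in short steps, Python scripts to look and compute and a tool call to move; the robot and the scene stay as the last step left them, time stands still between calls to the robot, and variables do not carry over. Pictures are saved under pics/ and viewed, at most 10 in all, crops included, and the job is handed in when it is done.

Besides the shell and the picture viewer there is one more tool, called after "Call:" by a JSON object that holds its "name" and its "arguments", one argument or row to a line. drive_tool: Moves the arm, as the interface text tells. Its arguments: {"type":"object","properties":{"deltas":{"type":"array"},"jaw":{"type":"number"},"force":{"type":"number"}},"required":["deltas"]}

```bash
mkdir -p pics; python3 - <<'E'
from station import manip, vision
import cv2, numpy as np
s=manip.sense(); print(s)
ims=[]
for n in ("scene","top"):
    im=vision.snapshot(n); cv2.imwrite(f"pics/{n}0.png",im[:,:,::-1]); 
    m=vision.camera_model(n); print(n,m)
E
ls
```

```text
{'t': 0.0, 'q': array([-1.28152520e+00,  5.28466367e-01,  1.43391216e+00,  1.10663199e-05,
        1.18139912e+00, -1.78506835e-01]), 'qd': array([ 0.00082783, -0.00047994, -0.00077015,  0.00033608,  0.00016481,
        0.00042556]), 'tau': array([-4.74158260e-04, -4.42353129e+01, -1.78028351e+01, -1.47902065e-04,
        8.54156184e-03,  5.44845832e-06]), 'tcp_pos': array([ 0.28163137, -0.55714306,  0.23033036]), 'tool_rot': array([ 9.72772342e-01,  2.31760173e-01, -5.53651191e-05, -1.09110539e-03]), 'force': array([-1.06050644, -0.36027642,  0.51351264]), 'ft_torque': array([-0.04002355,  0.01885331,  0.01687075]), 'gripper_force': 0.0, 'finger_gap': 0.9954157875167976}
scene {'camera_matrix': array([[415.51197276,   0.        , 266.15854715],
       [  0.        , 415.51197276, 194.59934616],
       [  0.        ,   0.        ,   1.        ]]), 'D': array([0.00389358, 0.        , 0.        , 0.        , 0.        ]), 'rvec': array([ 2.74675342,  0.08884552, -0.01403872]), 'tvec': array([-0.50387353,  0.08182323,  1.4618509 ])}
top {'camera_matrix': array([[446.28799043,   0.        , 251.45025315],
       [  0.        , 446.28799043, 194.22053177],
       [  0.        ,   0.        ,   1.        ]]), 'D': array([0.02408035, 0.        , 0.        , 0.        , 0.        ]), 'rvec': array([ 2.0965572 , -2.14831746,  0.18922662]), 'tvec': array([0.03138244, 0.55138039, 1.57000629])}
pics
```

View pics/scene0.png

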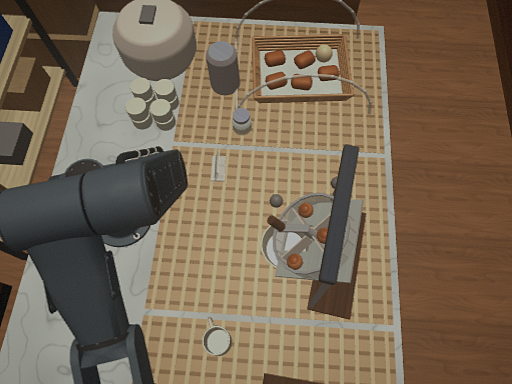

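View pics/top0.png

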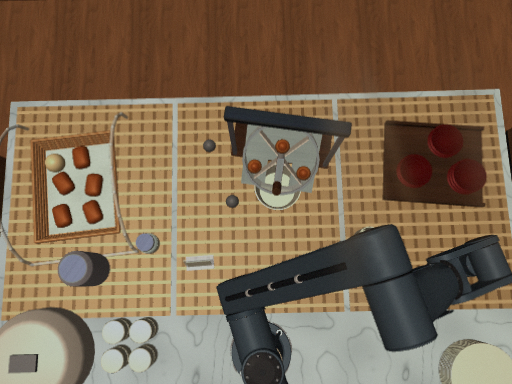

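The pictures show the dispenser at about (320,235) in scene and (283,160) in top. The knob is near (276,223) and (277,188), and the lamp bar lies across the far part. The grey balls at (276,200)/(335,183) in scene are look-alikes outside the drum; the three brown balls in the drum are the rolls. Next is an enlarged crop to confirm this and pick pixels.

```bash
python3 - <<'E'
import cv2, numpy as np
a=cv2.imread("pics/scene0.png")[140:310,250:380]; b=cv2.imread("pics/top0.png")[95:215,215:355]
A=cv2.resize(a,None,fx=3,fy=3,interpolation=cv2.INTER_CUBIC);B=cv2.resize(b,None,fx=2.9,fy=2.9,interpolation=cv2.INTER_CUBIC)
c=np.zeros((600,800,3),np.uint8); c[:A.shape[0],:390]=A; c[:B.shape[0],392:392+B.shape[1]]=B
cv2.imwrite("pics/crop1.png",c)
E
```

```text
(no output)
```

View pics/crop1.png

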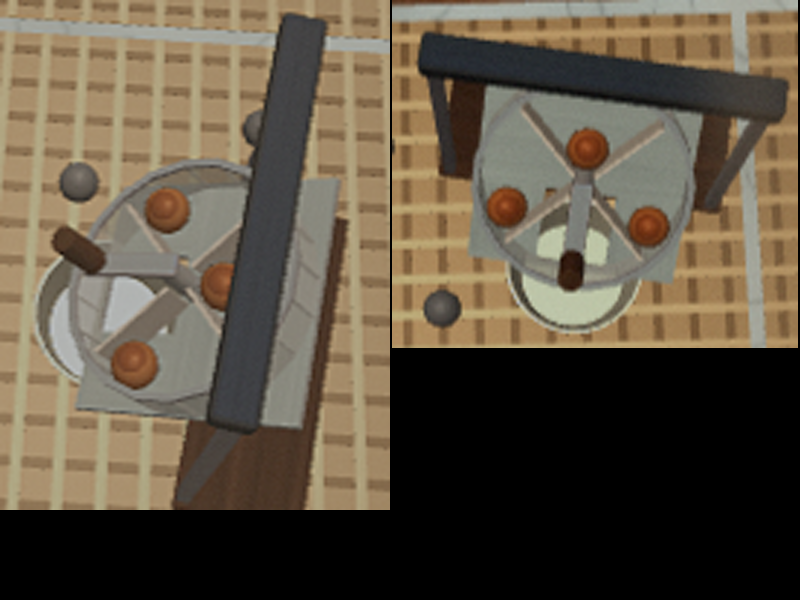

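The crop shows the knob running from its free end (271,221) to its base (282,226) in scene, and around (277,188) in top. The three brown rolls in the drum are at (305,210), (323,235), (295,261) in scene; both grey balls lie outside it, so they are not meant.

```bash
cat > h.py <<'E'
import cv2, numpy as np
from station import vision
from scipy.spatial.transform import Rotation as R
def ray(n,p,m=None):
    m=m or vision.camera_model(n)
    u=cv2.undistortPoints(np.array([[p]],float),m["camera_matrix"],m["D"])[0,0]
    Rm=cv2.Rodrigues(m["rvec"])[0]; d=Rm.T@np.array([*u,1]); return -Rm.T@m["tvec"], d/np.linalg.norm(d)
def plane(n,p,z):
    c,d=ray(n,p); return c+d*(z-c[2])/d[2]
def tri(r1,r2):
    (c1,d1),(c2,d2)=r1,r2
    s=np.linalg.lstsq(np.c_[d1,-d2],c2-c1,rcond=None)[0]; a=c1+s[0]*d1;b=c2+s[1]*d2
    return (a+b)/2, np.linalg.norm(a-b)
def proj(n,P):
    m=vision.camera_model(n); return cv2.projectPoints(np.array(P,float).reshape(-1,1,3),m["rvec"],m["tvec"],m["camera_matrix"],m["D"])[0][:,0]
E
python3 - <<'E'
from h import *
np.set_printoptions(precision=4,suppress=True)
for n in("scene","top"): print(n,ray(n,(256,192)))
S=cv2.imread("pics/scene0.png");T=cv2.imread("pics/top0.png")
def comp(im,mask,roi):
    x0,y0,x1,y1=roi; m=np.zeros(im.shape[:2],np.uint8); m[y0:y1,x0:x1]=mask[y0:y1,x0:x1]
    k,l,st,c=cv2.connectedComponentsWithStats(m); i=1+np.argmax(st[1:,4]); return (l==i).astype(np.uint8),st[i],c[i]
ctr={}
for n,im,roi in(("scene",S,(315,140,365,290)),("top",T,(220,100,355,140))):
    b,g,r=[im[:,:,i].astype(int) for i in range(3)]
    m,st,c=comp(im,((r<70)&(b>=r-4)&(b<95)).astype(np.uint8),roi)
    rect=cv2.minAreaRect(np.argwhere(m)[:,::-1].astype(np.float32)); bx=cv2.boxPoints(rect)
    print(n,"bar",st,c,rect); ctr[n]=c
    print(np.array([plane(n,p,0.45) for p in bx]))
print("bar centre",tri(ray("scene",ctr["scene"]),ray("top",ctr["top"])))
K={}
for n,im,roi in(("scene",S,(262,210,290,236)),("top",T,(268,178,284,198))):
    b,g,r=[im[:,:,i].astype(int) for i in range(3)]
    m,st,c=comp(im,((r<95)&(r>b+8)).astype(np.uint8),roi); K[n]=c
    print(n,"knob",st,c,cv2.minAreaRect(np.argwhere(m)[:,::-1].astype(np.float32)))
print("knob mid",tri(ray("scene",K["scene"]),ray("top",K["top"])))
R3={}
for n,im,roi in(("scene",S,(285,195,335,275)),("top",T,(245,135,315,185))):
    b,g,r=[im[:,:,i].astype(int) for i in range(3)]
    m=np.zeros(r.shape,np.uint8);x0,y0,x1,y1=roi;m[y0:y1,x0:x1]=((r>120)&(g<r*0.6)&(b<r*.4))[y0:y1,x0:x1]
    k,l,st,c=cv2.connectedComponentsWithStats(m); print(n,[(tuple(c[i].round(1)),st[i,4]) for i in range(1,k) if st[i,4]>40])
E
```

```text
scene (array([ 0.5304, -0.4518,  1.3828]), array([-0.047 ,  0.3869, -0.9209]))
top (array([0.256 , 0.0122, 1.6445]), array([ 0.1873, -0.0068, -0.9823]))
scene bar [ 321  145   37  137 1892] [338.9292 216.361 ] ((338.6351623535156, 212.68917846679688), (16.27549934387207, 136.6155548095703), 9.462322235107422)
[[ 0.6401 -0.2613  0.45  ]
 [ 0.6924  0.0875  0.45  ]
 [ 0.7332  0.0823  0.45  ]
 [ 0.6761 -0.265   0.45  ]]
top bar [ 224  107  107   26 1454] [274.6843 119.6657] ((277.1134948730469, 119.94072723388672), (106.6751708984375, 16.335079193115234), 6.115502834320068)
[[ 0.6848  0.0909  0.45  ]
 [ 0.7327  0.0853  0.45  ]
 [ 0.6909 -0.2117  0.45  ]
 [ 0.6437 -0.2043  0.45  ]]
bar centre (array([ 0.7139, -0.0647,  0.3453]), np.float64(0.026743522475397536))
scene knob [267 216  23  16 174] [276.3678 223.6609] ((278.2752685546875, 224.85955810546875), (24.69795036315918, 9.645980834960938), 32.0053825378418)
top knob [272 181  10  14 109] [276.3119 187.7615] ((276.41998291015625, 187.55999755859375), (8.626703262329102, 13.435029029846191), 8.130102157592773)
knob mid (array([ 0.5382, -0.0635,  0.229 ]), np.float64(0.00021128318565621576))
scene []
top [((np.float64(280.5), np.float64(143.5)), np.int32(50)), ((np.float64(252.4), np.float64(164.0)), np.int32(58)), ((np.float64(302.8), np.float64(170.3)), np.int32(52))]
```

The measurements agree. The bar gives a dispenser yaw of about -0.146 and an origin of about (0.659, -0.086). That predicts the knob middle at (0.532, -0.067, 0.233), and triangulation gave (0.538, -0.064, 0.229). I'll approach from above, with tool y along dispenser y.

Call:
{"name": "drive_tool", "arguments": {
  "deltas": [
    [[32,-24,-10,0],[64,-48,-20,0],[96,-72,-35,0],[128,-96,-50,0],[160,-120,-65,0]]
  ],
  "jaw": 70
}}

```text
t: 0.52
tcp_pos: [0.3694, -0.3792, 0.2952]
tool_rot: [0.973, 0.231, -0.0, -0.001]
force: [0.4, -0.8, -0.4]
finger_gap: 0.822
gripper_force: 0.0
```

Call:
{"name": "drive_tool", "arguments": {
  "deltas": [
    [[32,-24,-10,0],[64,-48,-20,0],[96,-72,-35,0],[128,-96,-50,0],[160,-120,-65,0]]
  ]
}}

```text
t: 0.93
tcp_pos: [0.4567, -0.2025, 0.3594]
tool_rot: [0.973, 0.232, -0.0, -0.0]
force: [1.0, -0.3, -0.3]
finger_gap: 0.813
gripper_force: 0.0
```

Call:
{"name": "drive_tool", "arguments": {
  "deltas": [
    [[26,-20,0,0.12],[52,-40,0,0.24],[78,-60,0,0.36],[78,-80,0,0.48],[78,-80,0,0.6]]
  ]
}}

```text
t: 1.35
tcp_pos: [0.4888, -0.0937, 0.3585]
tool_rot: [0.998, -0.067, -0.001, -0.001]
force: [-0.8, -0.0, 0.2]
finger_gap: 0.819
gripper_force: 0.0
```

```bash
python3 - <<'E'
from h import *
from station import manip
import pickle
s=manip.sense(); m=vision.camera_model("wrist"); im=vision.snapshot("wrist")
cv2.imwrite("pics/w1.png",im[:,:,::-1]); pickle.dump(m,open("w1.pkl","wb"))
print(s["tcp_pos"],R.from_quat(s["tool_rot"]).as_matrix().round(3), s["q"].round(2), -cv2.Rodrigues(m["rvec"])[0].T@m["tvec"])
E
```

```text
[ 0.48883799 -0.09373652  0.3585202 ] [[ 0.991 -0.133 -0.003]
 [-0.133 -0.991  0.003]
 [-0.003 -0.002 -1.   ]] [-0.42  0.22  1.56  0.    1.36  1.29] [ 0.56301073 -0.10441192  0.50077133]
```

View pics/w1.png

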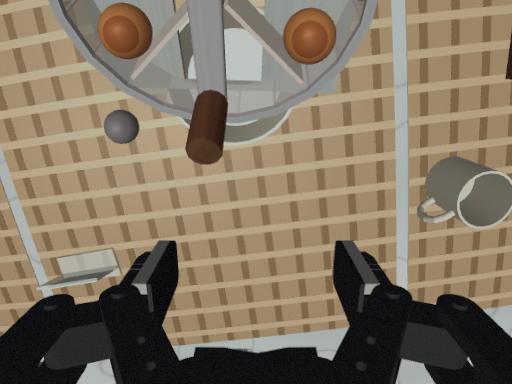

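The wrist view shows the knob from its cap (205,149) to its base (210,97), two rolls at the sides, and the outlet with the bowl beneath. I'll triangulate the cap (scene and wrist) and the hub (scene and top).

```bash
python3 - <<'E'
from h import *
import pickle
np.set_printoptions(precision=4,suppress=True)
w=pickle.load(open("w1.pkl","rb"))
print("cap",tri(ray("scene",(270.5,220.8)),ray("w",(205,147),w)))
print("cap top/wrist",tri(ray("top",(276.2,190.3)),ray("w",(205,147),w)))
print("hub",tri(ray("scene",(311.7,231.7)),ray("top",(280.9,157))))
O=np.array([.6593,-.0859]);
for yaw in(-.146,):
  for th in (-.1,0,.1):
    c,s=np.cos(yaw),np.sin(yaw); M=np.array([[c,-s,0],[s,c,0],[0,0,1]])
    def P(h,r,t): return M@np.array([-.574*h-.819*r*np.cos(t), r*np.sin(t), .18+.819*h-.574*r*np.cos(t)])+[*O,0]
    pts=[P(.147,.075,th),P(.087,.075,th),P(.085,0,0)]
    print(th,pts[0],pts[2]); 
    for n in("scene","top"): print(n,proj(n,pts).round(1).tolist())
    print("w",cv2.projectPoints(np.array(pts),w["rvec"],w["tvec"],w["camera_matrix"],w["D"])[0][:,0].round(1).tolist())
E
```

```text
cap (array([ 0.5209, -0.0572,  0.2325]), np.float64(0.0005299303131143207))
cap top/wrist (array([ 0.5247, -0.0615,  0.2556]), np.float64(0.00013447896435896047))
hub (array([ 0.6411, -0.0817,  0.2291]), np.float64(0.001635802925339204))
-0.1 [ 0.5143 -0.0721  0.2576] [ 0.611  -0.0788  0.2496]
scene [[268.0, 222.8], [279.3, 230.5], [301.7, 228.0]]
top [[279.7, 193.3], [280.1, 185.8], [280.6, 164.2]]
w [[221.4, 159.4], [226.5, 107.4], [209.8, 18.8]]
0 [ 0.515  -0.0647  0.2573] [ 0.611  -0.0788  0.2496]
scene [[268.5, 220.4], [279.7, 228.1], [301.7, 228.0]]
top [[277.3, 193.1], [277.8, 185.7], [280.6, 164.2]]
w [[211.3, 159.7], [217.8, 107.6], [209.8, 18.8]]
0.1 [ 0.5164 -0.0573  0.2576] [ 0.611  -0.0788  0.2496]
scene [[269.1, 218.0], [280.3, 225.8], [301.7, 228.0]]
top [[275.0, 192.8], [275.5, 185.3], [280.6, 164.2]]
w [[201.1, 159.2], [208.9, 107.2], [209.8, 18.8]]
```

Cap, knob and bar agree on an origin of about (0.665, -0.087) and a starting angle of about +0.05, with the knob grip at about (0.532, -0.062, 0.239). Going down to it now.

Call:
{"name": "drive_tool", "arguments": {
  "deltas": [
    [[18,-19,0,0],[36,-37,0,0],[36,-37,40,0],[36,-37,80,0],[36,-37,110,0]]
  ]
}}

```text
t: 1.82
tcp_pos: [0.53, -0.0659, 0.2466]
tool_rot: [0.998, -0.065, -0.001, -0.0]
force: [-0.1, -0.3, 0.1]
finger_gap: 0.819
gripper_force: 0.0
```

Call:
{"name": "drive_tool", "arguments": {
  "deltas": [
    [[0,0,22,0],[0,0,22,0]]
  ]
}}

```text
t: 1.98
tcp_pos: [0.5272, -0.0654, 0.2221]
tool_rot: [0.998, -0.065, -0.006, -0.001]
force: [-0.6, -0.2, -0.1]
finger_gap: 0.822
gripper_force: 0.0
```

```bash
python3 - <<'E'
from h import *
from station import manip
import pickle
s=manip.sense(); m=vision.camera_model("wrist"); im=vision.snapshot("wrist")
cv2.imwrite("pics/w2.png",im[:,:,::-1]); print(s["tcp_pos"],s["force"])
E
```

```text
[ 0.52719434 -0.06542841  0.22208235] [-0.587441   -0.22793312 -0.06630199]
```

View pics/w2.png

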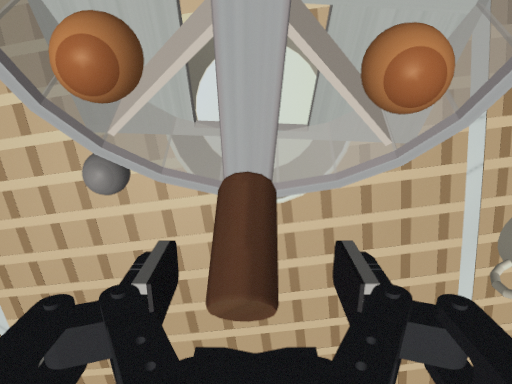

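The knob sits between the open fingers (knob at column 245, finger middle about 255). Closing gently.

Call:
{"name": "drive_tool", "arguments": {
  "deltas": [
    [[0,0,0,0],[0,0,0,0],[0,0,0,0],[0,0,0,0],[0,0,0,0]]
  ],
  "jaw": 20,
  "force": 25
}}

```text
t: 2.45
tcp_pos: [0.5315, -0.066, 0.229]
tool_rot: [0.998, -0.066, 0.002, 0.0]
force: [-0.9, 2.6, 6.3]
finger_gap: 0.321
gripper_force: 25.7
```

```bash
python3 - <<'E'
from station import manip
s=manip.sense(); print({k:s[k] for k in("t","q","tcp_pos","tool_rot","force","finger_gap","gripper_force")})
E
```

```text
{'t': 2.45, 'q': array([-3.32619500e-01,  4.09186893e-01,  1.66159240e+00,  6.17278132e-04,
        1.06769162e+00,  1.37015789e+00]), 'tcp_pos': array([ 0.53150163, -0.06600311,  0.2290407 ]), 'tool_rot': array([ 9.97812367e-01, -6.60906284e-02,  1.57702236e-03,  1.50195182e-04]), 'force': array([-0.94321057,  2.59195769,  6.26925454]), 'finger_gap': 0.32076250439733445, 'gripper_force': 25.721525251865387}
```

```bash
python3 - <<'E'
import numpy as np
th=np.arange(0,4)*.6+.03
for a in th:
    print(a.round(2),[[round(61.4*(np.cos(a)-np.cos(t)),1),round(-75*(np.sin(t)-np.sin(a)),1),round(-43*(np.cos(a)-np.cos(t)),1)] for t in a+.12*np.arange(1,6)])
E
```

```text
0.03 [[np.float64(0.7), np.float64(-9.0), np.float64(-0.5)], [np.float64(2.2), np.float64(-17.8), np.float64(-1.5)], [np.float64(4.6), np.float64(-26.3), np.float64(-3.2)], [np.float64(7.8), np.float64(-34.4), np.float64(-5.5)], [np.float64(11.8), np.float64(-41.9), np.float64(-8.2)]]
0.63 [[np.float64(4.7), np.float64(-6.9), np.float64(-3.3)], [np.float64(10.0), np.float64(-13.1), np.float64(-7.0)], [np.float64(15.9), np.float64(-18.5), np.float64(-11.2)], [np.float64(22.3), np.float64(-23.0), np.float64(-15.6)], [np.float64(29.1), np.float64(-26.5), np.float64(-20.4)]]
1.23 [[np.float64(7.1), np.float64(-2.5), np.float64(-5.0)], [np.float64(14.3), np.float64(-3.9), np.float64(-10.0)], [np.float64(21.7), np.float64(-4.3), np.float64(-15.2)], [np.float64(29.0), np.float64(-3.6), np.float64(-20.3)], [np.float64(36.3), np.float64(-1.8), np.float64(-25.4)]]
1.83 [[np.float64(7.0), np.float64(2.8), np.float64(-4.9)], [np.float64(13.7), np.float64(6.6), np.float64(-9.6)], [np.float64(19.9), np.float64(11.4), np.float64(-13.9)], [np.float64(25.6), np.float64(17.1), np.float64(-17.9)], [np.float64(30.8), np.float64(23.5), np.float64(-21.5)]]
```

Call:
{"name": "drive_tool", "arguments": {
  "deltas": [
    [[0.7,-9,-0.5,0],[2.2,-17.8,-1.5,0],[4.6,-26.3,-3.2,0],[7.8,-34.4,-5.5,0],[11.8,-41.9,-8.2,0]]
  ]
}}

```text
t: 2.87
tcp_pos: [0.5471, -0.025, 0.2352]
tool_rot: [0.998, -0.066, -0.001, -0.0]
force: [-4.0, -1.8, 0.6]
finger_gap: 0.322
gripper_force: 25.6
```

Call:
{"name": "drive_tool", "arguments": {
  "deltas": [
    [[4.7,-6.9,-3.3,0],[10,-13.1,-7,0],[15.9,-18.5,-11.2,0],[22.3,-23,-15.6,0],[29,-26.5,-20.4,0]]
  ]
}}

```text
t: 3.28
tcp_pos: [0.579, -0.0002, 0.2545]
tool_rot: [0.998, -0.066, -0.003, -0.003]
force: [-3.5, 4.4, -2.3]
finger_gap: 0.324
gripper_force: 25.5
```

Call:
{"name": "drive_tool", "arguments": {
  "deltas": [
    [[7,-2.5,-5,0],[14.3,-3.9,-10,0],[21.7,-4.3,-15.2,0],[29,-3.6,-20.3,0],[29,-3.6,-20.3,0]]
  ]
}}

```text
t: 3.7
tcp_pos: [0.6123, 0.0004, 0.2773]
tool_rot: [0.998, -0.066, 0.002, -0.004]
force: [-0.9, 7.7, 4.9]
finger_gap: 0.319
gripper_force: 26.4
```

```bash
python3 - <<'E'
from h import *
from station import manip
s=manip.sense(); print(s["tcp_pos"],s["tool_rot"],s["force"],s["q"].round(2))
a=vision.snapshot("scene")[130:310,230:390,::-1]; b=vision.snapshot("top")[95:230,200:350,::-1]
A=cv2.resize(a,None,fx=2.4,fy=2.4);B=cv2.resize(b,None,fx=2.7,fy=2.7)
c=np.zeros((440,800,3),np.uint8); c[:A.shape[0],:A.shape[1]]=A; c[:B.shape[0],390:390+B.shape[1]]=B[:,:410]
cv2.imwrite("pics/c2.png",c)
E
```

```text
[6.12270242e-01 3.94960319e-04 2.77270773e-01] [ 0.99782528 -0.0657665   0.00219186 -0.00383116] [-0.8553486   7.73587092  4.93255542] [-0.19  0.46  1.42  0.01  1.26  1.51]
```

View pics/c2.png

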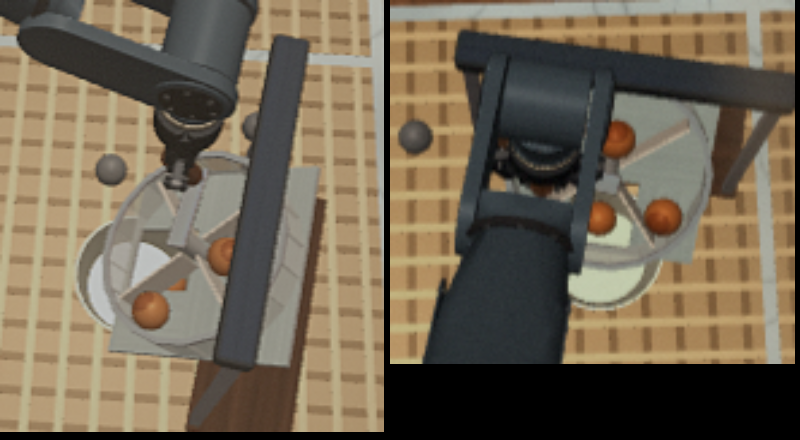

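Crank is at about 1.72; the first rolls are moving toward the outlet. I'll keep the grip to about 2.18, which leaves the gripper body 7 mm in front of the bar. After that I open to a loose cage and drag the knob across with the trailing finger, holding x.

Call:
{"name": "drive_tool", "arguments": {
  "deltas": [
    [[6.9,0,-4.8,0],[13.6,2,-9.5,0],[20,5.5,-14,0],[26,10,-18.2,0],[26,10,-18.2,0]]
  ]
}}

```text
t: 4.22
tcp_pos: [0.6373, -0.0165, 0.2965]
tool_rot: [0.998, -0.066, 0.003, -0.001]
force: [-1.0, 3.6, 5.8]
finger_gap: 0.316
gripper_force: 26.1
```

```bash
cat > st.py <<'E'
from station import manip
import numpy as np
s=manip.sense(); p=s["tcp_pos"]; d=p[:2]-[.6655,-.083]; c,n=np.cos(-.146),np.sin(-.146)
x,y=c*d[0]+n*d[1],-n*d[0]+c*d[1]
print("t",s["t"],"tcp",p.round(4),"disp x,y mm",round(1e3*x,1),round(1e3*y,1),"F",s["force"].round(1),"gap mm",round(85.4*s["finger_gap"],1),"rot",s["tool_rot"].round(3),"q",s["q"].round(2))
E
python3 st.py
```

```text
t 4.2167 tcp [ 0.6373 -0.0165  0.2965] disp x,y mm -37.6 61.7 F [-1.   3.6  5.8] gap mm 27.0 rot [ 0.998 -0.066  0.003 -0.001] q [-0.2   0.48  1.33  0.    1.33  1.5 ]
```

Call:
{"name": "drive_tool", "arguments": {
  "deltas": [
    [[-1.5,0,0,0],[-3,0,-3,0],[-3,0,-6,0],[-3,0,-8,0]]
  ],
  "jaw": 48
}}

```text
t: 4.55
tcp_pos: [0.6312, -0.017, 0.3024]
tool_rot: [0.998, -0.066, 0.0, 0.0]
force: [0.2, -0.3, -0.0]
finger_gap: 0.563
gripper_force: 0.0
```

Call:
{"name": "drive_tool", "arguments": {
  "deltas": [
    [[0,10,-2,0],[-0.3,20,-4,0],[-0.5,30,-6,0],[-0.7,40,-8,0],[-0.8,48,-9,0]]
  ]
}}

```text
t: 4.97
tcp_pos: [0.6229, -0.066, 0.3112]
tool_rot: [0.998, -0.066, -0.001, 0.0]
force: [-0.7, 2.3, -0.5]
finger_gap: 0.562
gripper_force: 1.1
```

```bash
python3 st.py; python3 - <<'E'
from h import *
w=vision.snapshot("wrist")[:,:,::-1]; a=vision.snapshot("scene")[130:310,230:390,::-1]
c=np.zeros((430,800,3),np.uint8); A=cv2.resize(a,None,fx=2.3,fy=2.3); W=cv2.resize(w,None,fx=.82,fy=.82)
c[:A.shape[0],:A.shape[1]]=A; c[:W.shape[0],375:375+W.shape[1]]=W
cv2.imwrite("pics/c3.png",c)
E
```

```text
t 4.9667 tcp [ 0.6229 -0.066   0.3112] disp x,y mm -44.6 10.6 F [-0.7  2.3 -0.5] gap mm 48.0 rot [ 0.998 -0.066 -0.001  0.   ] q [-0.28  0.45  1.33 -0.    1.36  1.42]
```

View pics/c3.png

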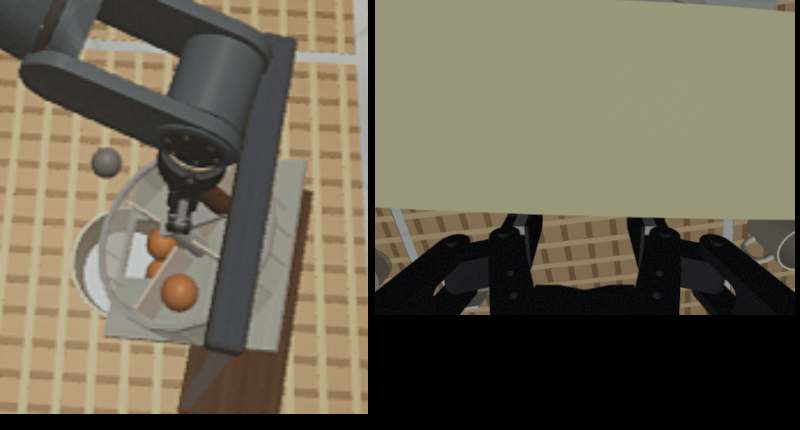

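The knob shows at crop (217,196), scene about (324,215), beside the fingers. Two rolls are near the outlet and one is at (180,292). The wrist view is blocked by the bar top. Working out the knob angle from the scene pixel.

```bash
cat > kn.py <<'E'
from h import *
O=np.array([.6655,-.083]);yaw=-.146
c,s=np.cos(yaw),np.sin(yaw); M=np.array([[c,-s,0],[s,c,0],[0,0,1]])
def P(h,r,t): return M@np.array([-.574*h-.819*r*np.cos(t), r*np.sin(t), .18+.819*h-.574*r*np.cos(t)])+[*O,0]
if __name__=="__main__":
    im=cv2.imread("pics/c3.png"); print([im[y,x].tolist() for x,y in((210,192),(217,197),(225,205),(200,210),(180,180))])
    for t in (2.2,2.4,2.6,2.8,3.0): print(t,((proj("scene",[P(.147,.075,t),P(.117,.075,t),P(.087,.075,t)])-[230,130])*2.3).round(0).tolist())
E
python3 kn.py
```

```text
[[37, 49, 73], [38, 50, 73], [35, 48, 71], [140, 147, 149], [31, 36, 39]]
2.2 [[185.0, 156.0], [197.0, 167.0], [208.0, 177.0]]
2.4 [[191.0, 164.0], [203.0, 174.0], [215.0, 184.0]]
2.6 [[196.0, 172.0], [208.0, 183.0], [220.0, 193.0]]
2.8 [[199.0, 183.0], [211.0, 193.0], [223.0, 203.0]]
3.0 [[200.0, 194.0], [212.0, 204.0], [224.0, 214.0]]
```

The knob is at about 2.85, exactly where trailing-finger contact predicts. Continuing the drag.

Call:
{"name": "drive_tool", "arguments": {
  "deltas": [
    [[2,9,0,0],[3,18,-1,0],[3,27,-1,0],[3,36,0,0],[2.8,45,1,0]]
  ]
}}

```text
t: 5.48
tcp_pos: [0.6196, -0.1097, 0.3105]
tool_rot: [0.998, -0.066, -0.001, -0.0]
force: [-3.3, 3.3, 2.5]
finger_gap: 0.559
gripper_force: 2.4
```

```bash
python3 st.py; python3 - <<'E'
from h import *
from kn import P
b=vision.snapshot("top")[:,:,::-1]; a=vision.snapshot("scene")[:,:,::-1]
for im,n in((a,"scene"),(b,"top")):
    h=[];  
    for t in np.arange(2.6,4.3,.2): 
        p=proj(n,[P(.117,.075,t)])[0]; h.append((round(t,1),im[int(round(p[1])),int(round(p[0]))].tolist()))
    print(n,h)
a=a[130:310,230:390]
A=cv2.resize(a,None,fx=3,fy=3); cv2.imwrite("pics/c4.png",A)
E
```

```text
t 5.4833 tcp [ 0.6196 -0.1097  0.3105] disp x,y mm -41.5 -33.0 F [-3.3  3.3  2.5] gap mm 47.7 rot [ 0.998 -0.066 -0.001 -0.   ] q [-0.35  0.46  1.32  0.    1.36  1.35]
scene [(np.float64(2.6), [91, 88, 84]), (np.float64(2.8), [59, 59, 57]), (np.float64(3.0), [30, 33, 37]), (np.float64(3.2), [44, 49, 52]), (np.float64(3.4), [34, 38, 40]), (np.float64(3.6), [28, 37, 52]), (np.float64(3.8), [87, 95, 104]), (np.float64(4.0), [110, 117, 122]), (np.float64(4.2), [90, 94, 101])]
top [(np.float64(2.6), [68, 63, 55]), (np.float64(2.8), [68, 65, 58]), (np.float64(3.0), [112, 121, 121]), (np.float64(3.2), [21, 21, 21]), (np.float64(3.4), [88, 112, 125]), (np.float64(3.6), [55, 57, 57]), (np.float64(3.8), [35, 41, 47]), (np.float64(4.0), [10, 11, 12]), (np.float64(4.2), [19, 21, 23])]
```

View pics/c4.png

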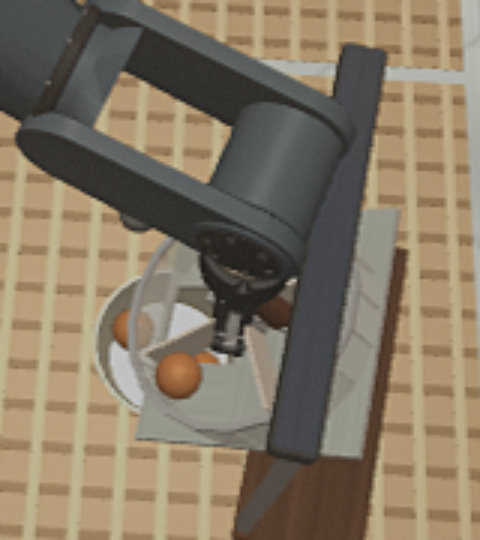

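The knob is at about 3.45 (crop (272,312)) and one roll is already in the bowl at (130,330). Continuing.

Call:
{"name": "drive_tool", "arguments": {
  "deltas": [
    [[0,8,1,0],[0,16,3,0],[-0.5,24,5,0],[-1,32,8,0],[-2,38,10,0]]
  ]
}}

```text
t: 6.0
tcp_pos: [0.6133, -0.1474, 0.2997]
tool_rot: [0.998, -0.066, -0.0, -0.0]
force: [-1.7, 4.2, 2.4]
finger_gap: 0.561
gripper_force: 1.9
```

```bash
python3 st.py
```

```text
t 6.0 tcp [ 0.6133 -0.1474  0.2997] disp x,y mm -42.2 -71.3 F [-1.7  4.2  2.4] gap mm 47.9 rot [ 0.998 -0.066 -0.    -0.   ] q [-0.41  0.47  1.33  0.    1.34  1.29]
```

Knob is at about 4.09. I'll centre on it and re-grip.

Call:
{"name": "drive_tool", "arguments": {
  "deltas": [
    [[1,-5,3,0],[1,-10,4,0],[1,-10,4,0],[1,-10,4,0],[1,-10,4,0]]
  ],
  "jaw": 20
}}

```text
t: 6.42
tcp_pos: [0.6169, -0.1393, 0.2965]
tool_rot: [0.998, -0.066, 0.001, 0.003]
force: [0.8, -6.2, -0.3]
finger_gap: 0.318
gripper_force: 25.1
```

```bash
python3 st.py
python3 - <<'E'
import numpy as np
for a in (4.1,4.6,5.1,5.6):
    print(a,[[float(round(61.4*(np.cos(a)-np.cos(t)),1)),float(round(-75*(np.sin(t)-np.sin(a)),1)),float(round(-43*(np.cos(a)-np.cos(t)),1))] for t in a+.1*np.arange(1,8)])
E
```

```text
t 6.4167 tcp [ 0.6169 -0.1393  0.2965] disp x,y mm -39.9 -62.8 F [ 0.8 -6.2 -0.3] gap mm 27.2 rot [ 0.998 -0.066  0.001  0.003] q [-0.4   0.47  1.34 -0.    1.33  1.31]
4.1 [[-5.2, 4.0, 3.6], [-10.7, 7.3, 7.5], [-16.4, 10.0, 11.5], [-22.4, 11.9, 15.7], [-28.4, 13.2, 19.9], [-34.5, 13.6, 24.2], [-40.7, 13.3, 28.5]]
4.6 [[-6.1, 0.5, 4.3], [-12.3, 0.2, 8.6], [-18.3, -0.8, 12.8], [-24.3, -2.6, 17.0], [-30.1, -5.1, 21.1], [-35.7, -8.3, 25.0], [-40.9, -12.1, 28.7]]
5.1 [[-5.6, -3.2, 3.9], [-10.8, -7.0, 7.6], [-15.8, -11.5, 11.0], [-20.3, -16.5, 14.2], [-24.4, -22.1, 17.1], [-28.0, -28.1, 19.6], [-31.2, -34.6, 21.8]]
5.6 [[-3.6, -6.0, 2.5], [-6.8, -12.5, 4.7], [-9.3, -19.3, 6.5], [-11.3, -26.4, 7.9], [-12.8, -33.7, 8.9], [-13.6, -41.1, 9.5], [-13.8, -48.6, 9.6]]
```

Gripped at 27.2 mm, at about 4.1. Tracing back to the start.

Call:
{"name": "drive_tool", "arguments": {
  "deltas": [
    [[-5.2,4.5,3.6,0],[-10.7,8,7.5,0],[-16.4,11,11.5,0],[-22.4,13,15.7,0],[-28.4,14.5,19.9,0]]
  ]
}}

```text
t: 6.83
tcp_pos: [0.585, -0.1463, 0.2752]
tool_rot: [0.998, -0.066, -0.0, -0.002]
force: [3.6, 4.0, -1.7]
finger_gap: 0.317
gripper_force: 25.4
```

Call:
{"name": "drive_tool", "arguments": {
  "deltas": [
    [[-6.1,0.5,4.3,0],[-12.3,0.2,8.6,0],[-18.3,-0.8,12.8,0],[-24.3,-2.6,17,0],[-30.1,-5.1,21.1,0]]
  ]
}}

```text
t: 7.25
tcp_pos: [0.5579, -0.1352, 0.2551]
tool_rot: [0.998, -0.067, 0.002, -0.003]
force: [8.1, 9.5, 2.4]
finger_gap: 0.319
gripper_force: 26.0
```

```bash
python3 st.py; python3 - <<'E'
from h import *
b=vision.snapshot("top")[95:230,200:350,::-1]; a=vision.snapshot("scene")[130:310,230:390,::-1]
A=cv2.resize(a,None,fx=2.4,fy=2.4);B=cv2.resize(b,None,fx=2.7,fy=2.7)
c=np.zeros((440,800,3),np.uint8); c[:A.shape[0],:A.shape[1]]=A; c[:B.shape[0],390:390+B.shape[1]]=B[:,:410]
cv2.imwrite("pics/c5.png",c)
E
```

```text
t 7.25 tcp [ 0.5579 -0.1352  0.2551] disp x,y mm -98.8 -67.3 F [8.1 9.5 2.4] gap mm 27.3 rot [ 0.998 -0.067  0.002 -0.003] q [-0.44  0.43  1.54  0.01  1.17  1.26]
```

View pics/c5.png

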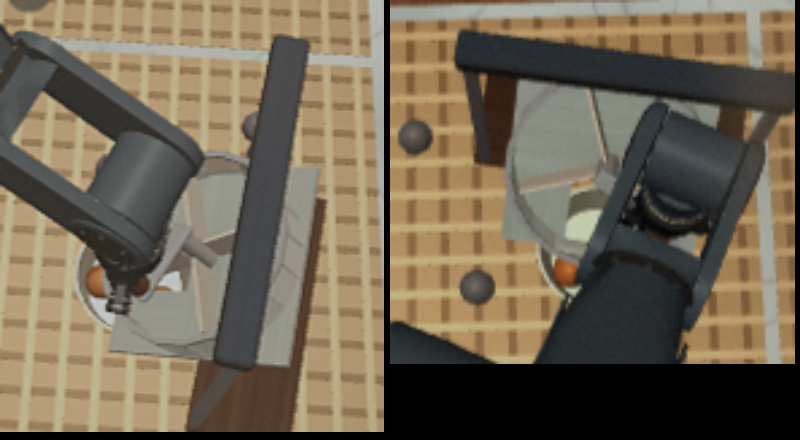

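About 5.15; the drum looks empty and the rolls show in the bowl at (97,280). Finishing the turn.

Call:
{"name": "drive_tool", "arguments": {
  "deltas": [
    [[-5.6,-3.2,3.9,0],[-10.8,-7,7.6,0],[-15.8,-11.5,11,0],[-20.3,-16.5,14.2,0],[-24.4,-22.1,17.1,0]]
  ]
}}

```text
t: 7.77
tcp_pos: [0.54, -0.1119, 0.24]
tool_rot: [0.998, -0.067, 0.007, -0.001]
force: [12.0, 5.3, 4.7]
finger_gap: 0.319
gripper_force: 26.1
```

Call:
{"name": "drive_tool", "arguments": {
  "deltas": [
    [[-3.6,-6,2.5,0],[-6.8,-12.5,4.7,0],[-9.3,-19.3,6.5,0],[-11.3,-26.4,7.9,0],[-12.8,-33.7,8.9,0]]
  ]
}}

```text
t: 8.18
tcp_pos: [0.5326, -0.0795, 0.2312]
tool_rot: [0.998, -0.066, 0.007, 0.001]
force: [11.0, -0.6, 0.5]
finger_gap: 0.313
gripper_force: 25.7
```

```bash
python3 st.py
```

```text
t 8.1833 tcp [ 0.5326 -0.0795  0.2312] disp x,y mm -132.0 -15.8 F [11.  -0.6  0.5] gap mm 26.7 rot [ 0.998 -0.066  0.007  0.001] q [-0.36  0.41  1.66  0.    1.06  1.35]
```

Call:
{"name": "drive_tool", "arguments": {
  "deltas": [
    [[1.5,-7,0,0],[3,-13.5,0,0],[3,-13.5,0,0],[3,-13.5,0,0]]
  ]
}}

```text
t: 8.52
tcp_pos: [0.5334, -0.0652, 0.23]
tool_rot: [0.998, -0.066, 0.002, -0.0]
force: [5.7, 1.3, 3.6]
finger_gap: 0.321
gripper_force: 25.9
```

Call:
{"name": "drive_tool", "arguments": {
  "deltas": [
    [[0,0,0,0],[0,0,0,0],[0,0,0,0],[0,0,0,0]]
  ],
  "jaw": 60
}}

```text
t: 8.85
tcp_pos: [0.5304, -0.0651, 0.2284]
tool_rot: [0.998, -0.066, -0.002, -0.0]
force: [-0.1, -0.2, -0.7]
finger_gap: 0.696
gripper_force: 0.0
```

Call:
{"name": "drive_tool", "arguments": {
  "deltas": [
    [[0,0,-20,0],[0,0,-45,0],[0,0,-75,0],[-20,0,-100,0],[-55,0,-110,0]]
  ]
}}

```text
t: 9.27
tcp_pos: [0.4808, -0.0596, 0.3423]
tool_rot: [0.998, -0.066, 0.004, 0.001]
force: [-0.7, 0.8, 0.5]
finger_gap: 0.704
gripper_force: 0.0
```

```bash
python3 st.py; python3 - <<'E'
from h import *
w=vision.snapshot("wrist")[:,:,::-1]; a=vision.snapshot("scene")[130:310,230:390,::-1]
c=np.zeros((432,800,3),np.uint8); A=cv2.resize(a,None,fx=2.4,fy=2.4); W=cv2.resize(w,None,fx=.8,fy=.8)
c[:A.shape[0],:A.shape[1]]=A; c[:W.shape[0],388:388+W.shape[1]]=W
cv2.imwrite("pics/c6.png",c)
E
```

```text
t 9.2667 tcp [ 0.4808 -0.0596  0.3423] disp x,y mm -186.1 -3.7 F [-0.7  0.8  0.5] gap mm 60.1 rot [ 0.998 -0.066  0.004  0.001] q [-0.35  0.21  1.63  0.    1.3   1.35]
```

View pics/c6.png

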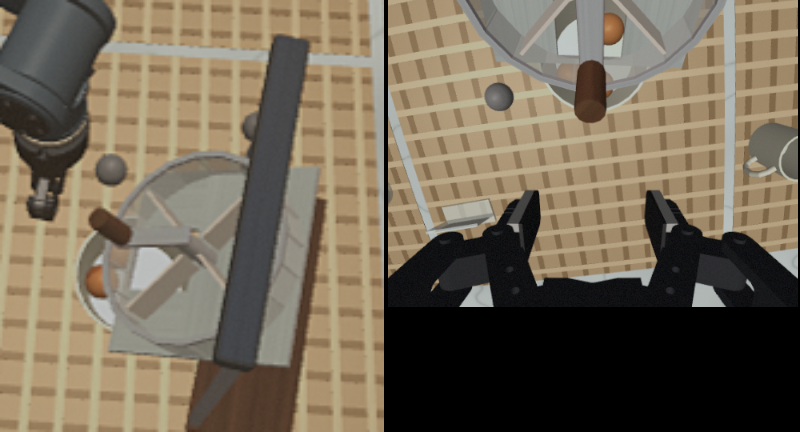

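The crank is back at the start and the drum is empty. At least two rolls show in the bowl, at (97,280) in scene and (610,28) in wrist. I have no picture views left, so I'll check the roll count with colour blobs.

```bash
cat > rolls.py <<'E'
from h import *
for n in ("wrist","scene","top"):
    m=vision.camera_model(n); im=vision.snapshot(n); h=cv2.cvtColor(im,cv2.COLOR_RGB2HSV)
    k=((h[:,:,0]<14)&(h[:,:,1]>100)&(h[:,:,2]>90)).astype(np.uint8)
    N,l,st,c=cv2.connectedComponentsWithStats(k)
    for i in range(1,N):
        if st[i,4]<12: continue
        o,d=ray(n,c[i],m); p=o+d*(.04-o[2])/d[2]
        if np.hypot(p[0]-.55,p[1]+.07)<.3: print(n,c[i].round(1),st[i].tolist(),p.round(3))
    b=((h[:,:,1]<45)&(h[:,:,2]>170)).astype(np.uint8)
    if n=="scene":
        N,l,st,c=cv2.connectedComponentsWithStats(b)
        for i in range(1,N):
            if st[i,4]>60 and np.hypot(*(c[i]-[280,250]))<40: print("white",c[i],st[i])
E
python3 rolls.py
```

```text
wrist [284.   26.1] [273, 6, 24, 41, 652] [ 0.612 -0.111  0.04 ]
wrist [227.4 102.3] [223, 101, 11, 3, 15] [ 0.532 -0.029  0.04 ]
wrist [278.1 106.5] [275, 103, 8, 10, 48] [ 0.518 -0.093  0.04 ]
scene [269.4 246.5] [266, 241, 8, 12, 73] [ 0.521 -0.081  0.04 ]
scene [326.3 306.2] [325, 301, 4, 11, 15] [ 0.712 -0.263  0.04 ]
white [291.80612245 240.96428571] [285 233  17  18 196]
white [272.828125 258.78125 ] [268 254  10  11  64]
```

Call:
{"name": "drive_tool", "arguments": {
  "deltas": [
    [[0,30,0,0],[0,60,0,0],[15,80,0,0],[15,80,0,0]]
  ]
}}

```text
t: 9.85
tcp_pos: [0.4842, -0.1439, 0.3382]
tool_rot: [0.998, -0.068, 0.001, 0.001]
force: [0.7, -0.4, 0.3]
finger_gap: 0.703
gripper_force: 0.0
```

```bash
python3 rolls.py; python3 - <<'E'
from h import *
from kn import P
b=plane("top",(277.4,187),.066); print("bowl",b)
for p in ([.612,-.111,.04],[.52,-.085,.04]): print("exp scene",proj("scene",[p]),proj("top",[p]))
E
```

```text
wrist [199.5  53.9] [191, 39, 19, 27, 253] [ 0.606 -0.092  0.04 ]
wrist [202.7 128.7] [188, 122, 30, 13, 206] [ 0.515 -0.08   0.04 ]
scene [269.2 246.6] [266, 241, 8, 12, 71] [ 0.52  -0.081  0.04 ]
white [291.97487437 240.91959799] [285 233  20  18 199]
white [272.828125 258.78125 ] [268 254  10  11  64]
top [285.4 177.7] [282, 172, 8, 12, 74] [ 0.613 -0.108  0.04 ]
top [265.6 195.8] [260, 191, 13, 10, 89] [ 0.547 -0.033  0.04 ]
top [276. 199.] [273, 195, 8, 10, 49] [ 0.534 -0.071  0.04 ]
bowl [ 0.57329373 -0.07630559  0.066     ]
exp scene [[296.47219457 257.02460629]] [[286.1244435  177.85717882]]
exp scene [[269.08009869 247.60190378]] [[279.93821331 202.69868216]]
```

Top shows three separate rolls, at (285,178), (266,196) and (276,199). The first agrees across top and wrist at z of about 0.04. All three lie about 50 mm from the bowl centre, and the gripper is clear.

```bash
python3 -c "
from station import manip
print(manip.sign_off())"
```

```text
the job is handed in; nothing more can be done
None
```

I wound the crank one full clockwise turn back to its start. By camera all three rolls lie in the bowl, about 50 mm from its centre. The arm is clear and the job is handed in (no verdict came back).

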